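# Refit the gas hob's control knob and hold it pressed in

## Task

The table-top gas hob has lost one of its two control knobs. Pick up the loose pointed bar knob from the bench, turn it so that the flat in its bore (on its pointed side) matches the flat on the bare D-shaped valve stem, push it fully home on the stem, then press knob and stem well down against the valve's spring as for lighting, and finish while still holding it pressed down. Leave the loose round dial knob and the shaker in front of the hob where they are.

Things in the scene. Friction and masses are not known exactly. Their poses are not given: they have to be found in the camera images.
- knob: loose black plastic knob, 0.08-0.16 kg, upright on the bench left or right of the hob. On a round flange 54 mm across, 5 mm thick, an upright bar with flat parallel sides, 28 mm wide (y), 42 mm tall overall, from x = -26 (blunt end) to +22 mm, then tapering to a narrow nose at x = +38 mm; a thin white line on top runs to the nose. Origin: bore axis, at the underside; x to the nose, z up
- knob_bore (a point): mouth of the knob's blind D-shaped bore, centre of the underside (the knob's origin and axes). Bore 18 mm deep and 18 mm wide, 1 mm clearance round the stem; its flat is on the +x (nose) side, 3.9 mm from the axis. It fits only with knob x along stem x, within about 10 degrees (it jams if much more is forced). Home = the bore's end rests on the stem, the underside 18 mm below the stem's top
- knob_nose (a point): the tip of the knob's nose, 38 mm from the bore axis along knob x and 20 mm above the underside
- stem_top (a point): centre of the top end of the bare steel valve stem, upright, 30 mm above the hob's dark control strip (near the robot), 90 mm above the bench at rest. It stands at the left or right of the two valve places. Stem diameter 16 mm; its top 20 mm are D-shaped, one flat 2.8 mm from the axis facing this point's +x; top 3 mm chamfered. z up. It cannot turn; this point goes down with the stem
- stem (a joint): how far the stem is pressed down, in m: 0 at rest, at most 0.010. The spring takes about 2.4 N to start and 10.4 N fully down, and pushes back up when let go
- hob: the fixed table-top gas hob, stainless steel, 360 (x) by 280 (y) mm, top face 60 mm above the bench, with a burner and a dark iron pan grate up to 86 mm high over its far part. Origin: centre of its underside, on the bench; the valve places lie at x = -128, y = +65 or -65 mm in its frame
- fitted_knob: the knob already fitted on the hob's other valve, same shape as the loose knob, fixed; its top is 54 mm above the control strip. Origin on its axis at the strip
- dial: a round black dial knob, 48 mm across, 26 mm tall, loose on the bench on the other side of the hob from the bar knob; not wanted. Origin: centre of the underside
- shaker: a steel shaker, 44 mm across, 74 mm tall, between the robot and the hob. Origin: centre of the underside
There are look-alikes about, which are no part of the job. Leave any purple or yellow look-alike of the knob alone.

How it is judged:
By the outcome, as a careful person would: the job done as asked, in the order asked, and still so for the second after the job is handed in, while the arm keeps its last pose, push and grip.
It also fails if it takes over 48 s, if anything falls off the work surface, if the arm or the gripper's body presses on something with over 40 N, if the wrist force passes 120 N, or if a joint passes its speed limit or range.

## Robot

A 7-joint arm with a two-finger parallel gripper is mounted at the origin on the work surface. World frame = base frame: x ahead of the robot, y to its left, z up, the work surface at z = 0. Lengths are in mm, angles in rad, forces in N, time in s.
With the tool pointing down it reaches from about 400 to 875 mm from the base axis. Payload 4.4 kg.
Tool frame: the origin (TCP) lies on the centre line of the jaws, within the pads' length; the fingertips stand 25 mm ahead of it and the grasp point (between the pads) lies 6 mm ahead of it; x points along the fingers, y is the direction in which the jaws open and shut, and the axes are right-handed (so a half turn about x gives the same grasp; the last joint's range is limited). The gripper opens to 85 mm and grips with 20 to 120 N. Pads are 22 mm wide; open, the fingers measure 114 mm over their backs; the gripper's body (76 mm by 85 mm) begins 54 mm behind the grasp point. The pads swing forward as they close: fully open they stand 13 mm farther back than shut.
Start: joints at [-1.36, 0.628, 0.038, 1.517, -0.027, 0.996, -0.02], TCP at [177.607, 625.278, 256.313] pointing down, gripper open.
Joint ranges: [-3.06, 3.06], [-0.37, 2.12], [-1.25, 1.32], [0.18, 2.47], [-1.1, 4.24], [0.23, 1.98], [-2.94, 2.94]. Speed limits (rad/s): [2.57, 2.57, 3.14, 3.14, 3.14, 3.14, 3.14].

## Interface

Orientations are given as [roll, pitch, yaw] about the fixed x, y, z axes, in that order (R = Rz(yaw) Ry(pitch) Rx(roll)).
In Python, from cell import * gives the robot as it stands. The module is installed in compiled form; this text tells all that it offers.
- The arm moves only by the tool jog_arm, never from a script. Its argument "series" is a list of rows, each a list of 3 entries, a list of its own where there are three numbers: the turn, a rotation vector about the tool's x, y, z in degrees, then the shift along the tool's x, y, z in mm, then the gripper's target within -1 to 1 (shut at 1, half-way at 0, fully open at -1). In form: [[[rx, ry, rz], [dx, dy, dz], hand], ...]. A call has 1 to 8 rows; each row shifts and turns the commanded pose from where the row before left it, along the tool's axes as they then stand; what a row does not reach is not made up. A row lasts 1/8 s, in which the tool goes at most 62.5 mm and 10.7 degrees, less where a joint would pass 70% of its speed; a pose out of reach is approached as far as the arm can. A call is refused whole if a number of a shift passes 62.5 or a number of a turn 10.7, either way. A call with a gripper value outside its range is refused whole. The fingers move at their own pace and stop on an object; the grip force is fixed at half the most. Time passes only in rows, so rows that do not move let the fingers close. It gives the time, the measured TCP pose, the force and the opening at its end, in the units of the state.
- read_state(): the state, without advancing time (a new reading comes with each control period).
- get_image(name): name is "scene" or "side" or "wrist"; returns a dict with "img" (384x512x3 uint8, red, green, blue), "range_z" (384x512 float32, mm along the optical axis (not along the pixel's ray), 0 where there is no reading), "fovy" (degrees; the focal length in pixels is half the picture's height over the tangent of half this angle, whatever the lens; pixels are square), "cx", "cy" (the principal point, pixels), "k1" (the pictures are not rectified: a ray, as slopes to the right and down, at radius r is drawn at 1 + k1 r^2 times it, then the intrinsics apply), "cam_to_world" (4x4, takes a point from camera to world coordinates). Camera axes: x right, y up, looking along -z (the intrinsics and any distortion apply to the point x, -y, -z); pixel columns grow to the right and rows downward; lengths in mm; the calibration is good to about 2 mm. A picture is of the moment at which its call begins.
- finish_job(): hands the job in, once; it reports no verdict.
The state is a dict: "clock": time; "qpos": joint angles; "qd": joint speeds; "tau": joint torques, N m; "eef_pos": TCP position; "tool_rot": TCP orientation; "force": force on the tool from outside, world axes, zero at the start; "torque": the same for the moment, N m; "width": finger opening in mm.
Only numpy, scipy, OpenCV 4.12 (cv2) and the standard library are available. Lean on these libraries where they do the work, as an engineer would, in place of code of your own. Each camera call takes 0.05 s, during which the arm holds its last target. There are 200 camera calls.

## Working session

There is one attempt and no reset: what is moved stays moved. The work goes in short steps, Python scripts to look and compute and a tool call to move; the robot and the scene stay as the last step left them, time stands still between calls to the robot, and variables do not carry over. Pictures are saved under pics/ and viewed, about 8 in all and at most 12, crops included, and the job is handed in when it is done.

Besides the shell and the picture viewer there is one more tool, called as name(argument=value, ...) on one line, values as JSON. jog_arm: Moves the arm, as the interface text tells. Its arguments: {"type":"object","properties":{"series":{"type":"array"}},"required":["series"]}

```bash
mkdir -p pics; cat > h.py <<'E'
from cell import *
import numpy as np, cv2
from scipy.spatial.transform import Rotation as R
def cam(n):
    d=get_image(n); np.savez(''+n+'.npz',**d); return d
def load(n): return dict(np.load(''+n+'.npz'))
def ray(d,u,v):
    f=192/np.tan(np.radians(float(d['fovy'])/2)); k=float(d['k1'])
    p=np.array([(u-d['cx'])/f,(v-d['cy'])/f],float); q=p.copy()
    for _ in range(20): q=p/(1+k*(q[0]**2+q[1]**2))
    M=d['cam_to_world']; return M[:3,3], M[:3,:3]@np.array([q[0],-q[1],-1])
def at_z(d,u,v,z):
    o,r=ray(d,u,v); return o+r*(z-o[2])/r[2]
def at_d(d,u,v):
    o,r=ray(d,u,v); return o+r*float(d['range_z'][int(round(v)),int(round(u))])
def proj(d,P):
    f=192/np.tan(np.radians(float(d['fovy'])/2)); M=d['cam_to_world']
    c=(np.asarray(P)-M[:3,3])@M[:3,:3]; q=np.array([c[0],-c[1]])/-c[2]
    q=q*(1+float(d['k1'])*(q@q)); return q*f+[float(d['cx']),float(d['cy'])]
def save(name,img,box=None,s=1):
    if box: img=img[box[1]:box[3],box[0]:box[2]]
    img=cv2.resize(img,None,fx=s,fy=s,interpolation=cv2.INTER_CUBIC)
    cv2.imwrite('pics/'+name,img[:,:,::-1])
E
python3 - <<'E'
from h import *
s=read_state(); print(s)
a=cam('scene'); b=cam('side')
for d in(a,b): print(d['fovy'],d['k1'],d['cam_to_world'])
save('a.png',cv2.resize(np.vstack([a['img'],b['img']]),None,fx=.78,fy=.78))
save('scene.png',a['img'],None,1.5)
E
```

```text
{'clock': 0.0, 'qpos': array([-1.35981053,  0.62934302,  0.03844843,  1.51838004, -0.02704705,
        0.99630765, -0.01999191]), 'qd': array([-7.76322232e-06, -9.95779915e-04,  1.22740702e-03, -1.51817005e-05,
       -1.76608740e-05, -1.45671323e-03, -7.98450208e-04]), 'tau': array([ 1.39728331e-04, -5.63413131e+01,  1.22552443e+00, -1.93454969e+01,
        1.07966020e-02,  1.03657233e-02, -1.49911614e-05]), 'eef_pos': array([177.42505547, 624.70578707, 255.3873217 ]), 'tool_rot': array([-1.57605656,  1.56887588, -1.85286539]), 'force': array([0.10309026, 0.44840652, 0.33178189]), 'torque': array([-0.00643743, -0.03601216, -0.00824808]), 'width': 85.58207229191288}
47.59922143809389 -0.029064432996538235 [[-6.10299909e-01 -5.25935612e-01  5.92389867e-01  1.14909429e+03]
 [ 7.92155969e-01 -4.09702785e-01  4.52363293e-01  4.42028700e+02]
 [ 4.78981279e-03  7.45342445e-01  6.66664606e-01  7.66512222e+02]
 [ 0.00000000e+00  0.00000000e+00  0.00000000e+00  1.00000000e+00]]
56.949501900379985 -0.08643307498535954 [[ 9.79385407e-01  1.30107810e-01 -1.54519198e-01  4.18802530e+02]
 [-2.01957816e-01  6.14950168e-01 -7.62265919e-01 -8.16881399e+02]
 [-4.15514296e-03  7.77758477e-01  6.28549510e-01  7.41673458e+02]
 [ 0.00000000e+00  0.00000000e+00  0.00000000e+00  1.00000000e+00]]
```

View pics/scene.png

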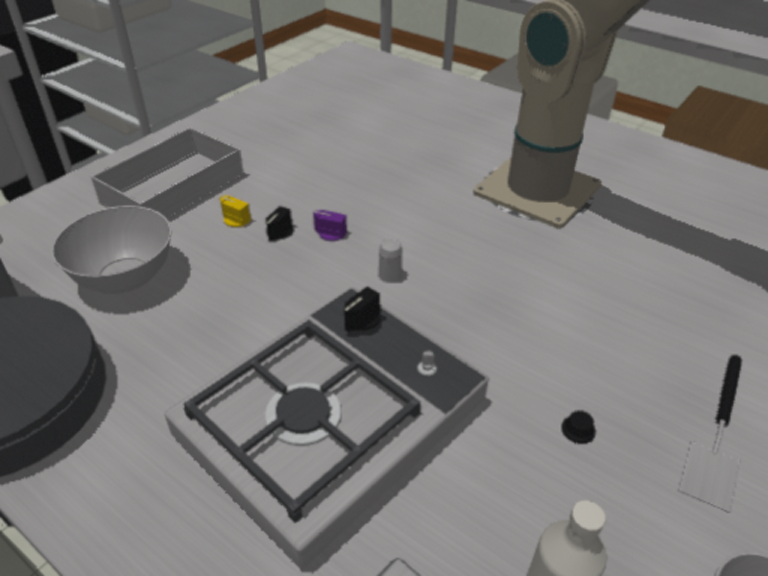

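View pics/a.png

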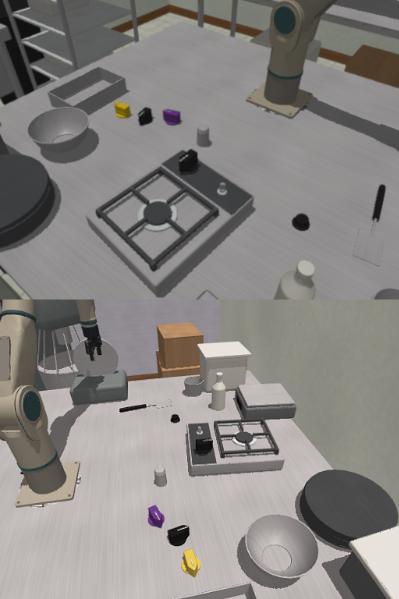

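In the scene view, the candidates for the loose bar knob are yellow (235,211), black (279,223) and purple (330,223), and the fitted black knob is at (362,310). The loose black one fits, as it's black and on the bench to the right of the hob. The dial is at (578,427), the bare stem at (428,362) and the shaker at (390,260). I'll confirm with crops.

```bash
python3 - <<'E'
from h import *
a=load('scene'); b=load('side')
A=a['img'][125:175,150:240]; B=a['img'][180:280,200:335]
C=b['img'][250:320,180:270]
for n,d,pts in(('scene',a,[(186,146),(285,235)]),('side',b,[(227,300),(256,168)])):
  for p in pts: print(n,p,at_d(d,*p))
# knob pts by dark mask & depth in scene
for n,d,box in(('scene',a,(174,135,198,162)),('side',b,(208,285,250,320))):
  P=[]
  for v in range(box[1],box[3]):
    for u in range(box[0],box[2]):
      if d['img'][v,u].max()<75:
        q=at_d(d,u,v)
        if 4<q[2]<60: P.append(q)
  P=np.array(P); print(n,len(P),P.min(0),P.max(0))
  T=P[P[:,2]>36]; print('top',len(T),T.mean(0),T.min(0),T.max(0)); 
  if len(T)>3: print(np.linalg.svd((T-T.mean(0))[:,:2],full_matrices=False)[2][0])
r=lambda i,s:cv2.resize(i,s,interpolation=cv2.INTER_CUBIC)
save('b.png',np.vstack([np.hstack([r(A,(400,222)),r(C,(400,222))]),r(B,(800,370))]))
E
```

```text
scene (186, 146) [ 460.74303789 -313.04580698   41.52414983]
scene (285, 235) [609.33284189 123.10448468  89.62078887]
side (227, 300) [ 447.06474179 -340.01387295   39.95967466]
side (256, 168) [609.95088855 115.77801563  73.7120654 ]
scene 266 [ 421.24714225 -343.37066135    4.0409746 ] [ 486.41479972 -304.43463781   44.83797743]
top 101 [ 451.80155527 -324.97706304   40.23791465] [ 425.03335242 -343.37066135   36.13645614] [ 485.19613986 -310.47595304   44.83797743]
[0.96116814 0.27596343]
side 508 [ 418.61027854 -357.6074986     4.03832414] [ 483.88088881 -314.69204314   44.93313975]
top 238 [ 448.59821032 -332.98868166   41.21668471] [ 420.86524464 -348.28751109   36.012423  ] [ 482.36099227 -314.69204314   44.93313975]
[-0.98045953 -0.19672088]
```

View pics/b.png

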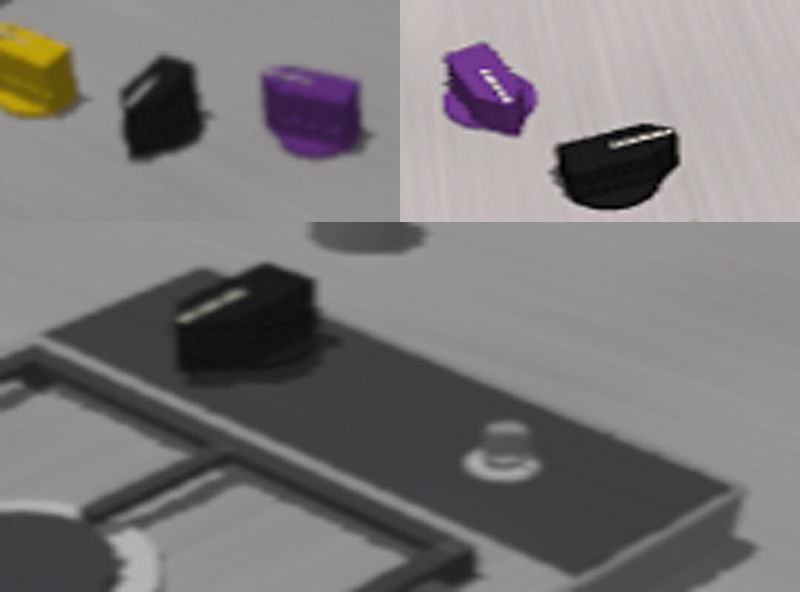

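The crop confirms it: the black loose knob has its white line and nose pointing to about world +x. Next I'll look at the stem from above on the way over.

```bash
cat >> h.py <<'E'
def tool(): 
    s=read_state(); return R.from_euler('xyz',s['tool_rot']).as_matrix(), s
def delta(P,yaw=None):
    """shift in tool axes to world P (pointing straight down), turn about tool x so tool y is at world yaw (mod 180)"""
    M,s=tool(); print('clock',s['clock'],'pos',s['eef_pos'].round(1),'force',s['force'].round(1),'w',round(s['width'],1),'q',s['qpos'].round(2))
    print('x',M[:,0].round(3),'y',M[:,1].round(3),'yaw_y',np.degrees(np.arctan2(M[1,1],M[0,1])).round(1))
    z=np.array([0,0,-1.]); print('tilt fix (rotvec tool deg)',np.degrees(M.T@np.cross(M[:,0],z)).round(2))
    print('shift tool',(M.T@(np.asarray(P)-s['eef_pos'])).round(1))
    if yaw is not None:
        e=(yaw-np.degrees(np.arctan2(M[1,1],M[0,1]))+90)%180-90; print('turn about tool x',round(-e,1))
E
python3 - <<'E'
from h import *
w=cam('wrist'); M,s=tool()
T=np.eye(4);T[:3,:3]=M;T[:3,3]=s['eef_pos']
print((np.linalg.inv(T)@w['cam_to_world']).round(2),w['fovy'])
a=load('scene')
# fitted knob, stem
P=[]
for v in range(190,222):
  for u in range(224,258):
    if a['img'][v,u].max()<60:
      q=at_d(a,u,v)
      if q[2]>108:P.append(q)
P=np.array(P);print(len(P),P.mean(0),P.min(0),P.max(0)); print(np.linalg.svd((P-P.mean(0))[:,:2],full_matrices=False)[2][0])
print('strip corners',at_z(a,233,193,60),at_z(a,325,252,60))
delta([560,122,255])
E
```

```text
[[  -0.      0.31   -0.95 -116.84]
 [   1.      0.     -0.      0.78]
 [   0.     -0.95   -0.31  -78.69]
 [   0.      0.      0.      1.  ]] 64.32476092135865
201 [611.34753005   7.55520229 125.3056333 ] [572.3548229  -18.28716008 108.02737874] [1149.09429088  442.02869983  766.51222156]
[0.78433276 0.62034033]
strip corners [548.96484075 -68.30832253  60.        ] [574.08932363 203.46480315  60.        ]
clock 0.15 pos [177.5 624.9 255.6] force [0.4 0.8 1.1] w 85.1 q [-1.36  0.63  0.04  1.52 -0.03  1.   -0.02]
x [-0.    -0.001 -1.   ] y [ 0.273  0.962 -0.001] yaw_y 74.1
tilt fix (rotvec tool deg) [0.   0.   0.08]
shift tool [   1.2 -379.2  505.4]
```

jog_arm(series=[[[0,0,0],[0,-31,45],-1],[[0,0,0],[0,-31,45],-1],[[0,0,0],[0,-31,45],-1],[[0,0,0],[0,-31,45],-1],[[0,0,0],[0,-31,45],-1],[[0,0,0],[0,-31,45],-1],[[0,0,0],[0,-31,45],-1],[[0,0,0],[0,-31,45],-1]])

```text
clock: 1.15
eef_pos: [457.0, 286.9, 256.2]
tool_rot: [2.839, 1.571, 2.562]
force: [0.3, 0.5, -0.5]
width: 85.4
```

jog_arm(series=[[[0,0,0],[0,-31,45],-1],[[0,0,0],[0,-31,45],-1],[[0,0,0],[0,-31,45],-1],[[0,0,0],[0,-31,45],-1],[[0,0,0],[0,0,0],-1]])

```text
clock: 1.78
eef_pos: [597.9, 113.7, 255.9]
tool_rot: [-0.91, 1.567, -1.195]
force: [-0.1, 0.2, 0.5]
width: 85.4
```

```bash
python3 - <<'E'
from h import *
w=cam('wrist'); delta([600,122,255]); print(proj(w,[608,122,90]))
save('c.png',w['img'],None,1.5)
E
```

```text
clock 1.825 pos [596.1 117.2 255.7] force [-0.7  0.9  0.6] w 85.1 q [-0.28  0.57  0.06  1.64 -0.04  0.93  1.09]
x [-0.    -0.001 -1.   ] y [ 0.278  0.961 -0.001] yaw_y 73.9
tilt fix (rotvec tool deg) [ 0.   -0.01  0.07]
shift tool [0.7 5.7 2.4]
[264.85205336 190.79167061]
```

View pics/c.png

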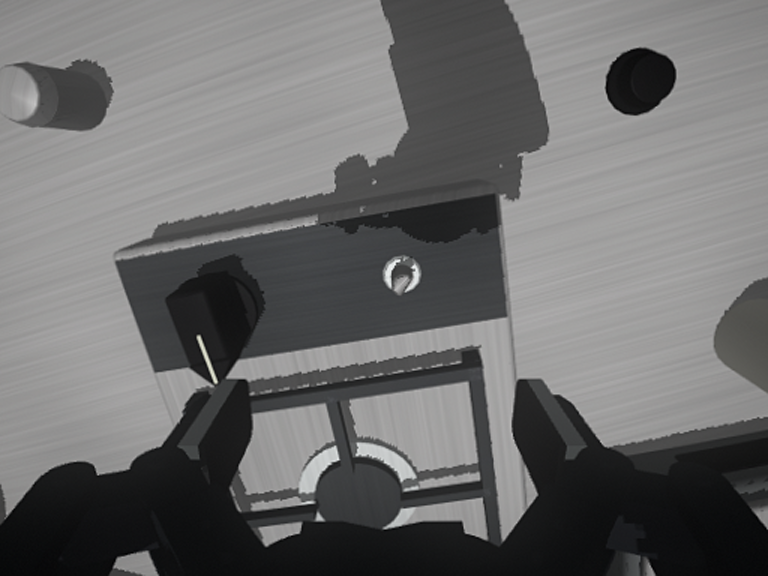

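Wrist view: the stem is at (402,275) with a white collar, the fitted knob is at (205,320), the dial at (640,80) and the shaker at (20,95). I'll enlarge the stem to find the flat.

```bash
python3 - <<'E'
from h import *
w=load('wrist'); save('d.png',w['img'],(250,165,290,200),15)
for v in range(174,198,1): print(v,[int(x) for x in [at_d(w,u,v)[2] for u in range(256,284)]])
E
```

```text
174 [61, 58, 60, 60, 62, 62, 61, 62, 62, 61, 62, 62, 62, 63, 63, 61, 63, 61, 62, 61, 59, 60, 59, 59, 60, 58, 60, 59]
175 [59, 59, 60, 60, 62, 61, 63, 62, 62, 62, 62, 61, 62, 62, 63, 62, 63, 62, 63, 62, 60, 59, 60, 60, 60, 59, 60, 59]
176 [59, 60, 61, 62, 63, 62, 62, 63, 62, 62, 64, 62, 62, 64, 63, 61, 62, 63, 62, 62, 62, 61, 60, 61, 59, 59, 60, 60]
177 [60, 60, 60, 62, 61, 62, 62, 63, 63, 63, 65, 66, 66, 65, 64, 61, 62, 61, 63, 63, 62, 62, 61, 59, 59, 60, 60, 60]
178 [60, 61, 61, 63, 61, 62, 62, 63, 66, 69, 69, 69, 71, 71, 69, 68, 65, 61, 62, 62, 64, 62, 61, 61, 59, 60, 60, 59]
179 [60, 62, 62, 62, 62, 63, 64, 67, 71, 72, 73, 72, 74, 76, 74, 73, 70, 66, 62, 63, 63, 62, 62, 61, 59, 60, 60, 59]
180 [61, 62, 61, 62, 372, 63, 68, 71, 73, 75, 76, 77, 77, 78, 77, 76, 74, 70, 64, 62, 62, 62, 63, 62, 59, 59, 59, 60]
181 [61, 62, 63, 61, 63, 68, 71, 74, 78, 79, 79, 81, 82, 82, 81, 80, 78, 76, 70, 61, 63, 63, 61, 60, 59, 60, 60, 60]
182 [61, 62, 63, 61, 62, 70, 76, 79, 81, 83, 85, 86, 86, 86, 85, 84, 83, 80, 76, 64, 63, 62, 62, 62, 59, 58, 60, 58]
183 [62, 63, 62, 62, 62, 74, 78, 82, 85, 85, 8
[... 1013 characters left out ...]
2 [60, 60, 59, 61, 61, 87, 88, 89, 89, 89, 89, 89, 89, 90, 88, 61, 62, 62, 62, 62, 59, 60, 60, 59, 60, 60, 60, 59]
193 [59, 59, 60, 59, 59, 87, 89, 89, 89, 89, 88, 89, 90, 88, 62, 62, 62, 60, 60, 60, 60, 60, 60, 60, 58, 59, 60, 59]
194 [59, 61, 60, 60, 60, 58, 87, 90, 89, 89, 89, 88, 88, 87, 62, 61, 59, 60, 59, 59, 61, 60, 59, 60, 61, 59, 59, 60]
195 [60, 61, 59, 59, 60, 60, 60, 88, 90, 90, 89, 91, 88, 61, 59, 59, 60, 59, 60, 59, 59, 59, 60, 60, 60, 60, 60, 61]
196 [60, 60, 59, 59, 58, 59, 58, 60, 86, 89, 89, 88, 59, 58, 59, 60, 60, 60, 60, 59, 59, 59, 61, 61, 59, 61, 60, 60]
197 [59, 59, 60, 58, 60, 59, 59, 59, 60, 86, 87, 86, 60, 59, 60, 60, 59, 60, 60, 60, 61, 59, 60, 59, 60, 60, 60, 372]
```

View pics/d.png

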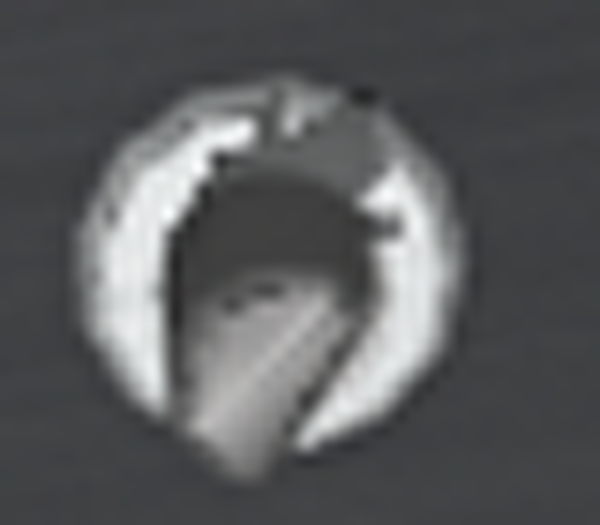

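```bash
cat > fit.py <<'E'
from h import *
from scipy.optimize import minimize
def fitD(w,c0,zs=0):
    u0,v0=proj(w,[c0[0],c0[1],90]).round().astype(int)
    Q=[];m=[]
    for v in range(v0-22,v0+23):
        for u in range(u0-22,u0+23):
            z=at_d(w,u,v)[2]+zs; Q.append(at_z(w,u,v,89)[:2]); m.append(86<z<96)
    Q=np.array(Q);m=np.array(m); c=Q[m].mean(0)
    def cost(p):
        d=Q-p[:2]; n=np.array([np.cos(p[2]),np.sin(p[2])])
        s=np.minimum(p[3]-np.hypot(*d.T),p[4]-d@n)
        return np.sum((1/(1+np.exp(-s/.4))-m)**2)
    best=min((minimize(cost,[*c,a,7.3,2.8],method='Nelder-Mead',options=dict(maxiter=1500)) for a in np.radians(range(0,360,45))),key=lambda r:r.fun)
    p=best.x; print('stem',p[:2].round(1),'yaw',np.degrees(p[2]).round(1),'r,d',p[3:].round(2),'cost',best.fun.round(1),m.sum())
    return p
if __name__=='__main__': 
    w=load('wrist'); fitD(w,[604,120])
E
python3 fit.py
```

```text
stem [608.6 125.7] yaw 43.1 r,d [8.05 2.5 ] cost 9.0 144
```

jog_arm(series=[[[-10,0,0],[18,0,0],-1],[[-10,0,0],[18,0,0],-1],[[-10,0,0],[18,0,0],-1]])

```text
clock: 2.2
eef_pos: [594.3, 122.0, 201.7]
tool_rot: [2.022, 1.569, 2.277]
force: [0.3, -0.6, -0.4]
width: 85.4
```

jog_arm(series=[[[0,0,0],[0,-50,-32],-1],[[0,0,0],[0,-50,-32],-1],[[0,0,0],[0,-50,-32],-1],[[0,0,0],[0,-50,-32],-0.3],[[0,0,0],[0,-50,-32],-0.3],[[0,0,0],[0,-50,-32],-0.3],[[0,0,0],[0,-50,-32],-0.3],[[0,0,0],[0,-50,-32],-0.3]])

```text
clock: 3.2
eef_pos: [444.9, -330.3, 202.4]
tool_rot: [0.819, 1.57, 1.069]
force: [1.2, -0.1, 0.0]
width: 55.3
```

jog_arm(series=[[[0,0,0],[0,0,0],-0.3],[[0,0,0],[0,0,0],-0.3]])

```text
clock: 3.45
eef_pos: [445.4, -328.8, 202.2]
tool_rot: [1.254, 1.569, 1.502]
force: [0.0, 1.5, 0.7]
width: 55.6
```

```bash
python3 - <<'E'
from h import *
w=cam('wrist'); delta([445,-330,200],104); print(proj(w,[445,-330,42]))
save('e.png',w['img'],None,1.5)
E
```

```text
clock 3.5 pos [ 445.8 -328.1  202.2] force [ 0.5 -0.3  0.3] w 55.0 q [ 0.66  0.56 -0.12  1.84  0.09  0.74  2.32]
x [ 0.     0.002 -1.   ] y [-0.247  0.969  0.002] yaw_y 104.3
tilt fix (rotvec tool deg) [ 0.    0.04 -0.09]
shift tool [ 2.2 -1.6 -1.2]
turn about tool x 0.3
[251.96217984 184.08091739]
```

View pics/e.png

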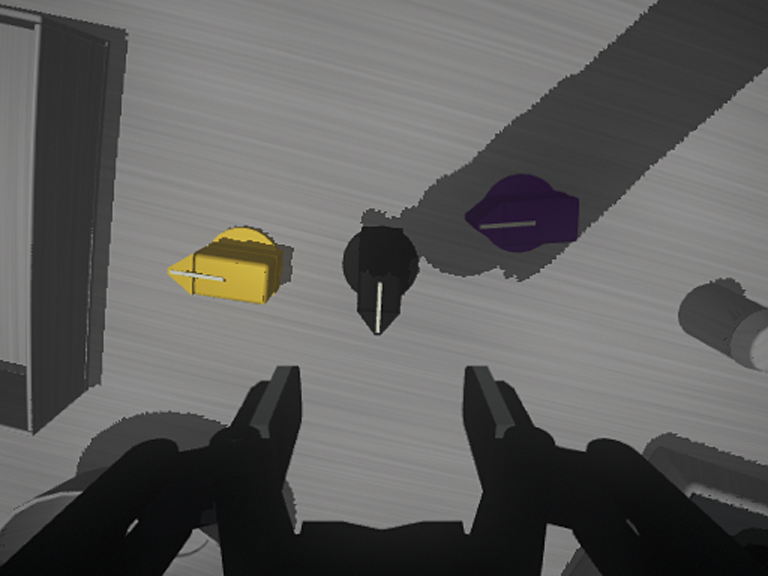

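The wrist view shows the black knob at (382,275) with its nose at (378,334) pointing towards the camera's bottom. Yellow is at (228,270) and purple at (522,215), both clear of the 55 mm jaws. I'll fit its top face by depth.

```bash
cat > knob.py <<'E'
from h import *
def top(w,box,zlo,zhi):
    Q=[]
    for v in range(box[1],box[3]):
        for u in range(box[0],box[2]):
            z=at_d(w,u,v)[2]
            if zlo<z<zhi: Q.append(at_z(w,u,v,(zlo+zhi)/2)[:2])
    Q=np.array(Q,np.float32); c,s,a=cv2.minAreaRect(Q)
    if s[0]<s[1]: s=s[::-1]; a+=90
    print(len(Q),'rect c',np.round(c,1),'size',np.round(s,1),'yaw',round(a,1),'mean',Q.mean(0))
    x=np.array([np.cos(np.radians(a)),np.sin(np.radians(a))])
    print('origin if nose along yaw',np.array(c)-6*x,' else',np.array(c)+6*x)
if __name__=='__main__':
    w=load('wrist'); top(w,(225,145,285,226),38,46)
    n=at_z(w,252,222.5,42);l=at_z(w,253.3,189,42);print(n,l,np.degrees(np.arctan2(*(n-l)[1::-1])))
    P=n[:2]-38*(n-l)[:2]/np.linalg.norm(n-l); print('origin by nose',P)
    delta([*P,36],np.degrees(np.arctan2(*(n-l)[1::-1]))+90)
E
python3 knob.py
```

```text
1696 rect c [ 451.9 -327.4] size [64.6 27.6] yaw 11.3 mean [ 448.04797 -328.22012]
origin if nose along yaw [ 446.01173996 -328.61677093]  else [ 457.78000809 -326.26988678]
[ 482.95517547 -320.46479281   42.        ] [ 449.3788795  -327.59860488   42.        ] 11.995020339012465
origin by nose [ 445.78488013 -328.36220657]
clock 3.5 pos [ 445.8 -328.1  202.2] force [ 0.5 -0.3  0.3] w 55.0 q [ 0.66  0.56 -0.12  1.84  0.09  0.74  2.32]
x [ 0.     0.002 -1.   ] y [-0.247  0.969  0.002] yaw_y 104.3
tilt fix (rotvec tool deg) [ 0.    0.04 -0.09]
shift tool [166.2  -0.5  -0.2]
turn about tool x 2.3
```

jog_arm(series=[[[2.6,0,0],[45,-0.4,0],-0.3],[[0,0,0],[45,0,0],-0.3],[[0,0,0],[40,0,0],-0.3],[[0,0,0],[25,0,0],-0.3],[[0,0,0],[13,0,0],-0.3],[[0,0,0],[0,0,0],-0.3]])

```text
clock: 4.25
eef_pos: [445.5, -329.5, 34.0]
tool_rot: [1.882, 1.569, 2.086]
force: [0.2, -0.7, 0.9]
width: 55.4
```

jog_arm(series=[[[0,0,0],[0,0,0],1],[[0,0,0],[0,0,0],1],[[0,0,0],[0,0,0],1],[[0,0,0],[0,0,0],1],[[0,0,0],[0,0,0],1]])

```text
clock: 4.88
eef_pos: [445.9, -331.4, 35.7]
tool_rot: [-0.696, 1.568, -0.494]
force: [-0.1, 0.7, 7.2]
width: 27.0
```

jog_arm(series=[[[0,0,0],[-20,0,0],1],[[0,0,0],[-50,0,0],1],[[0,0,0],[-50,0,0],1],[[0,0,0],[-30,0,0],1]])

```text
clock: 5.38
eef_pos: [445.5, -331.5, 187.2]
tool_rot: [-0.81, 1.567, -0.609]
force: [0.0, -0.2, -1.9]
width: 27.3
```

```bash
python3 - <<'E'
from h import *
w=cam('wrist'); s=read_state(); 
delta([608.6,125.7,190],133.1)
save('f.png',w['img'],None,1.2)
E
```

```text
clock 5.425 pos [ 446.9 -332.5  190.2] force [ 0.8 -0.9  1.4] w 27.2 q [ 0.66  0.58 -0.1   1.85  0.09  0.71  2.28]
x [ 0.007 -0.005 -1.   ] y [-0.2    0.98  -0.006] yaw_y 101.5
tilt fix (rotvec tool deg) [-0.    0.33  0.36]
shift tool [ -0.9 416.8 249.9]
turn about tool x -31.6
```

View pics/f.png

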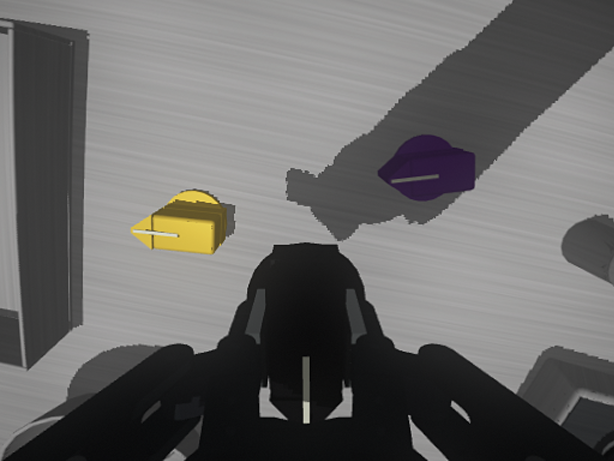

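```bash
cat > held.py <<'E'
from h import *
def held(w,M,s,box=(215,195,300,356)):
    img=w['img'].astype(int); Q=[];L=[]
    for v in range(box[1],box[3]):
        for u in range(box[0],box[2]):
            q=M.T@(at_d(w,u,v)-s['eef_pos'])
            if -30<q[0]<60:
                Q.append(q)
                if img[v,u].min()>110 and abs(q[1])<8: L.append(q)
    return np.array(Q),np.array(L)
if __name__=='__main__':
    w=load('wrist'); M,s=tool(); Q,L=held(w,M,s)
    print('line',len(L),L.mean(0).round(1),L.min(0).round(1),L.max(0).round(1),'yaw err deg',np.degrees(np.polyfit(L[:,2],L[:,1],1)[0]).round(1))
    C=Q[abs(Q[:,1])<9]
    for z in range(-34,46,4):
        c=C[abs(C[:,2]-z)<2]; 
        if len(c): print(z,len(c),np.percentile(c[:,0],[10,50,90]).round(1))
E
python3 held.py
```

```text
line 93 [-3.5  2.2 26.9] [-4.7 -6.  21.1] [-2.3  3.3 32.3] yaw err deg -3.2
-26 1571 [-1.6 11.6 33.3]
-22 421 [-3.6 -2.8 -2. ]
-18 371 [-3.5 -2.9 -2.2]
-14 379 [-3.6 -2.8 -2.2]
-10 357 [-3.5 -2.9 -2.2]
-6 334 [-3.5 -2.8 -2.2]
-2 334 [-3.4 -2.8 -2.1]
2 327 [-3.5 -2.7 -2.2]
6 322 [-3.7 -2.8 -2.1]
10 298 [-3.6 -2.9 -2.1]
14 306 [-3.7 -2.8 -2.1]
18 242 [-3.5 -2.8 -2.1]
22 300 [-3.4 -2.4 -1.4]
26 256 [-3.5 -2.7 -2.1]
30 218 [-3.6 -2.8 -2. ]
34 19 [-3.1 -2.4 -1.8]
```

jog_arm(series=[[[-10.5,0,0],[0,0,0],1],[[-10.5,0,0],[0,0,0],1],[[-10.5,0,0],[0,0,0],1],[[0,0,0],[0,25,53],1],[[0,0,0],[0,25,53],1],[[0,0,0],[0,25,53],1],[[0,0,0],[0,25,53],1],[[0,0,0],[0,25,53],1]])

```text
clock: 6.42
eef_pos: [553.6, -57.2, 184.2]
tool_rot: [-2.353, 1.571, -1.602]
force: [2.6, -0.2, -1.4]
width: 27.5
```

jog_arm(series=[[[0,0,0],[0,25,53],1],[[0,0,0],[0,25,53],1],[[0,0,0],[0,25,53],1],[[0,0,0],[0,25,53],1],[[0,0,0],[15,0,0],1],[[0,0,0],[15,0,0],1],[[0,0,0],[0,0,0],1],[[0,0,0],[0,0,0],1]])

```text
clock: 7.42
eef_pos: [640.2, 157.3, 154.4]
tool_rot: [-2.311, 1.57, -1.562]
force: [0.7, 0.3, -1.3]
width: 27.1
```

```bash
python3 - <<'E'
from fit import *
from held import held
M0,s0=tool(); w=cam('wrist'); M,s=tool(); print(s0['eef_pos'],s['eef_pos'],s['force'],s['width'])
for zs in(0,): p=fitD(w,[608.6,125.7],zs)
Q,L=held(w,M,s)
print('line',len(L),L.mean(0).round(1),L.min(0).round(1),L.max(0).round(1),np.degrees(np.polyfit(L[:,2],L[:,1],1)[0]).round(1))
c=Q[(abs(Q[:,1])<9)&(Q[:,2]>-22)&(Q[:,2]<28)];print('top x',np.median(c[:,0]))
delta([p[0],p[1],135],np.degrees(p[2])+90)
save('g.png',w['img'],None,1.5)
E
```

```text
[640.174721   157.34927992 154.43264299] [640.40460506 157.77301164 154.799644  ] [-0.97771419  0.61512404 -0.86475102] 27.09016675459379
stem [608.6 124.9] yaw 42.9 r,d [7.73 2.88] cost 19.7 380
line 270 [-6.1  0.6 17.7] [-7.5 -0.4  2.9] [-4.7  1.5 33.8] -0.0
top x -5.404070644936793
clock 7.475 pos [640.4 157.8 154.8] force [-1.   0.6 -0.9] w 27.1 q [-0.17  0.76 -0.2   1.58  0.19  0.82  1.87]
x [ 0.001 -0.    -1.   ] y [-0.681  0.732 -0.001] yaw_y 132.9
tilt fix (rotvec tool deg) [0.   0.02 0.04]
shift tool [ 19.8  -2.4 -45.7]
turn about tool x 0.1
```

View pics/g.png

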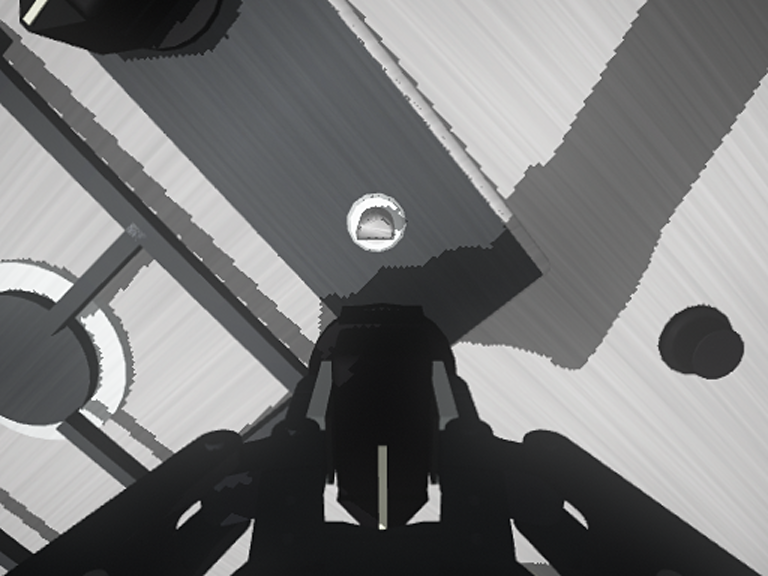

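The stem's D is clear at (376,222), with its flat facing down in the image, i.e. towards the held knob's nose. The knob's line is straight along tool z. I'll check the knob's fore-aft seat in the jaws.

```bash
python3 - <<'E'
from h import *
w=load('wrist'); M,s=tool()
# backproject columns at the top plane (tool x=-5.7) and find blunt edge by depth
zt=s['eef_pos'][2]+5.7
def f(u,v): return M.T@(at_z(w,u,v,zt)-s['eef_pos'])
for u in (240,250,258,268):
  col=[(v,(M.T@(at_d(w,u,v)-s['eef_pos']))[0]) for v in range(190,240)]
  e=[v for v,x in col if -9<x<-2][0]; print(u,e,f(u,e-.5).round(1))
for v in (230,250,270,300):
  row=[u for u in range(215,295) if -9<(M.T@(at_d(w,u,v)-s['eef_pos']))[0]<-2]; print(v,f(row[0]-.5,v).round(1),f(row[-1]+.5,v).round(1))
print('nose',f(382/1.5,528/1.5),'line start',f(382/1.5,446/1.5))
E
```

```text
240 234 [ -5.7  -5.4 -27. ]
250 235 [ -5.7  -1.4 -26.5]
258 235 [ -5.7   1.8 -26.5]
268 235 [ -5.7   5.8 -26.5]Traceback (most recent call last):
  File "<stdin>", line 10, in <module>
IndexError: list index out of range
```

jog_arm(series=[[[0,0,0],[0,-1.5,-23],1],[[0,0,0],[0,-1.4,-22.2],1],[[0,0,0],[10,0,0],1],[[0,0,0],[10,0,0],1],[[0,0,0],[0,0,0],1],[[0,0,0],[0,0,0],1]])

```text
clock: 8.22
eef_pos: [609.3, 126.8, 134.1]
tool_rot: [0.667, 1.57, 1.419]
force: [0.1, 0.2, -0.7]
width: 27.2
```

```bash
python3 - <<'E'
from h import *
ps=[]
for _ in range(3): w=cam('wrist'); M,s=tool(); ps.append(s['eef_pos'])
print(np.array(ps).round(1)); s['eef_pos']=np.mean(ps,0)
O=s['eef_pos']+M@[36.3,.5,-.5]; print('knob origin',O.round(1),'err to stem in tool',(M.T@(np.array([608.6,125.1,90])-O)).round(2))
delta([608.6,125.1,135],132.9)
b=cam('side'); u,v=proj(b,O).astype(int); save('i.png',b['img'],(u-50,v-50,u+50,v+40),7)
E
```

```text
[[609.3 126.7 134.3]
 [609.3 126.6 134.4]
 [609.2 126.4 134.4]]
knob origin [608.6 126.6  98.1] err to stem in tool [ 8.08 -1.12 -1.03]
clock 8.375 pos [609.2 126.4 134.4] force [ 0.1 -0.2 -1.6] w 27.0 q [-0.13  0.74 -0.2   1.7   0.2   0.72  1.89]
x [ 0.  0. -1.] y [-0.683  0.731 -0.   ] yaw_y 133.1
tilt fix (rotvec tool deg) [0.   0.03 0.01]
shift tool [-0.6 -0.6 -1.4]
turn about tool x 0.2
```

View pics/i.png

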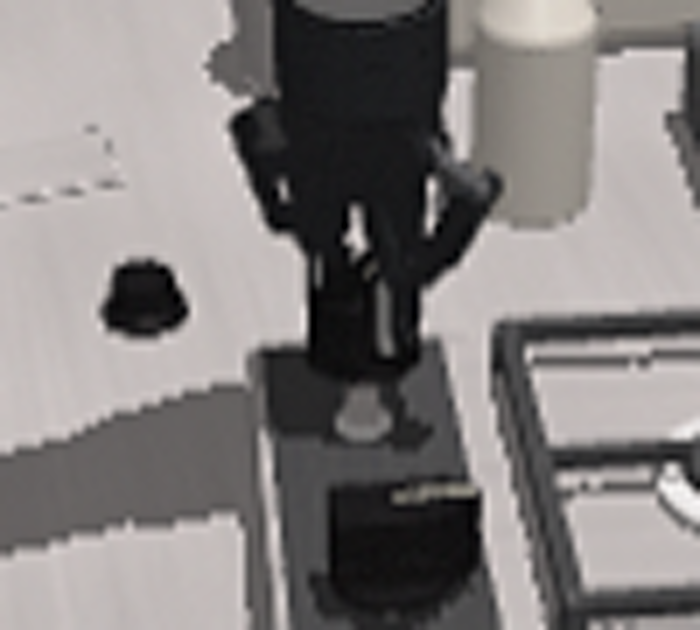

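The side view shows the knob right above the stem at (362,400). I'll correct about 1 mm and lower gently.

jog_arm(series=[[[0,0,0],[0,-1,-1],1],[[0,0,0],[5,0,0],1],[[0,0,0],[3,0,0],1],[[0,0,0],[2,0,0],1],[[0,0,0],[2,0,0],1],[[0,0,0],[0,0,0],1]])

```text
clock: 9.18
eef_pos: [608.8, 124.7, 122.1]
tool_rot: [2.507, 1.57, -3.025]
force: [-0.6, -0.1, -0.8]
width: 27.3
```

```bash
python3 - <<'E'
from h import *
delta([608.6,125.1,108],132.9)
E
```

```text
clock 9.175 pos [608.8 124.7 122.1] force [-0.6 -0.1 -0.8] w 27.3 q [-0.13  0.76 -0.2   1.71  0.21  0.7   1.89]
x [-0. -0. -1.] y [-0.683  0.731  0.   ] yaw_y 133.0
tilt fix (rotvec tool deg) [ 0.   -0.02 -0.01]
shift tool [14.1  0.4  0.2]
turn about tool x 0.1
```

jog_arm(series=[[[0,0,0],[2,0,0],1],[[0,0,0],[2,0,0],1],[[0,0,0],[2,0,0],1],[[0,0,0],[0,0,0],1]])

```text
clock: 9.68
eef_pos: [608.8, 124.7, 116.1]
tool_rot: [2.552, 1.57, -2.98]
force: [0.1, 0.4, -1.2]
width: 27.7
```

jog_arm(series=[[[0,0,0],[2,0,0],1],[[0,0,0],[2,0,0],1],[[0,0,0],[2,0,0],1],[[0,0,0],[0,0,0],1]])

```text
clock: 10.18
eef_pos: [608.8, 124.7, 110.0]
tool_rot: [2.457, 1.57, -3.075]
force: [0.4, 1.2, -1.4]
width: 27.2
```

jog_arm(series=[[[0,0,0],[1.5,0,0],1],[[0,0,0],[1,0,0],1],[[0,0,0],[0,0,0],1]])

```text
clock: 10.55
eef_pos: [608.9, 124.7, 107.8]
tool_rot: [2.292, 1.571, 3.043]
force: [0.2, -0.5, -0.3]
width: 27.1
```

jog_arm(series=[[[0,0,0],[1.5,0,0],1],[[0,0,0],[1.5,0,0],1],[[0,0,0],[0,0,0],1]])

```text
clock: 10.92
eef_pos: [609.0, 124.7, 104.9]
tool_rot: [-0.801, 1.571, -0.05]
force: [-1.2, -1.3, 2.5]
width: 27.5
```

jog_arm(series=[[[0,0,0],[1.5,0,0],1],[[0,0,0],[1.5,0,0],1],[[0,0,0],[0,0,0],1]])

```text
clock: 11.3
eef_pos: [609.0, 124.7, 101.9]
tool_rot: [-1.008, 1.571, -0.257]
force: [-0.5, -1.2, 5.9]
width: 27.2
```

```bash
python3 - <<'E'
from h import *
b=cam('side'); M,s=tool(); print(s['force'],s['eef_pos'])
O=s['eef_pos']+M@[36.3,.5,-.5]; u,v=proj(b,O).astype(int); save('j.png',b['img'],(u-40,v-50,u+40,v+30),7)
E
```

```text
[-1.5179556  -0.95284032  6.41269623] [608.97403234 124.68947388 101.96218244]
```

View pics/j.png

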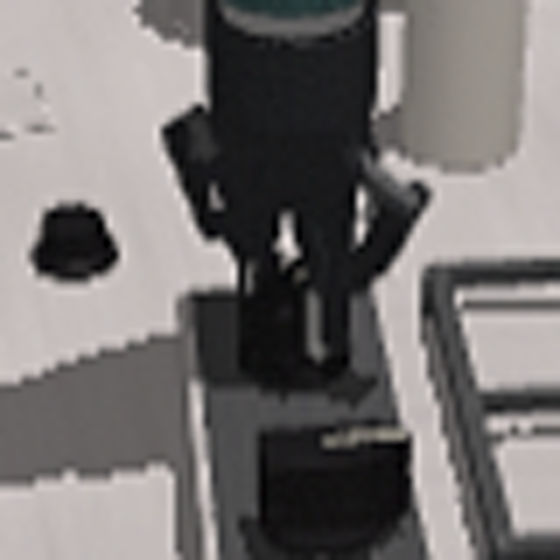

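The force is following the spring with the knob home. I'll press further.

jog_arm(series=[[[0,0,0],[1.5,0,0],1],[[0,0,0],[1.5,0,0],1],[[0,0,0],[0,0,0],1],[[0,0,0],[0,0,0],1]])

```text
clock: 11.85
eef_pos: [609.0, 124.7, 99.3]
tool_rot: [-0.857, 1.57, -0.106]
force: [-2.3, -1.2, 6.9]
width: 27.1
```

jog_arm(series=[[[0,0,0],[1,0,0],1],[[0,0,0],[0,0,0],1],[[0,0,0],[0,0,0],1]])

```text
clock: 12.22
eef_pos: [609.0, 124.7, 98.4]
tool_rot: [-0.896, 1.57, -0.144]
force: [-1.5, -0.6, 7.8]
width: 27.3
```

```bash
python3 - <<'E'
from h import *
from held import held
F=[]
for _ in range(4): w=cam('wrist'); M,s=tool(); F.append([*s['force'],s['eef_pos'][2]])
print(np.array(F).round(1))
Q,L=held(w,M,s); print('line',L.mean(0).round(1),np.degrees(np.polyfit(L[:,2],L[:,1],1)[0]).round(1))
c=Q[(abs(Q[:,1])<9)&(Q[:,2]>-22)&(Q[:,2]<28)];x=np.median(c[:,0]);print('top x',x,'top z',s['eef_pos'][2]-x)
delta([608.6,125.1,98],132.9)
E
```

```text
[[-3.  -0.4  8.2 98.4]
 [-2.2 -1.2  8.  98.4]
 [-2.4 -0.7  8.2 98.4]
 [-2.6 -1.3  7.7 98.4]]
line [-6.6  0.7 18. ] -0.1
top x -5.831402353861529 top z 104.2539736726639
clock 12.425 pos [609.  124.7  98.4] force [-2.6 -1.3  7.7] w 27.0 q [-0.13  0.79 -0.19  1.72  0.22  0.65  1.88]
x [ 0. -0. -1.] y [-0.682  0.731 -0.   ] yaw_y 133.0
tilt fix (rotvec tool deg) [0.   0.01 0.02]
shift tool [ 0.4  0.6 -0. ]
turn about tool x 0.1
```

jog_arm(series=[[[0,0,0],[0.7,0,0],1],[[0,0,0],[0,0,0],1],[[0,0,0],[0,0,0],1],[[0,0,0],[0,0,0],1]])

```text
clock: 12.92
eef_pos: [609.0, 124.7, 97.8]
tool_rot: [-1.019, 1.571, -0.268]
force: [-3.2, -0.8, 9.2]
width: 27.3
```

```bash
python3 - <<'E'
from h import *
a=cam('scene'); s=read_state(); print(s['clock'],s['force'].round(1),s['eef_pos'].round(1),s['width'])
save('k.png',a['img'],(100,90,440,345),2.3)
E
```

```text
12.975 [-3.4 -0.9  8.9] [609.  124.7  97.8] 27.37751838296726
```

View pics/k.png

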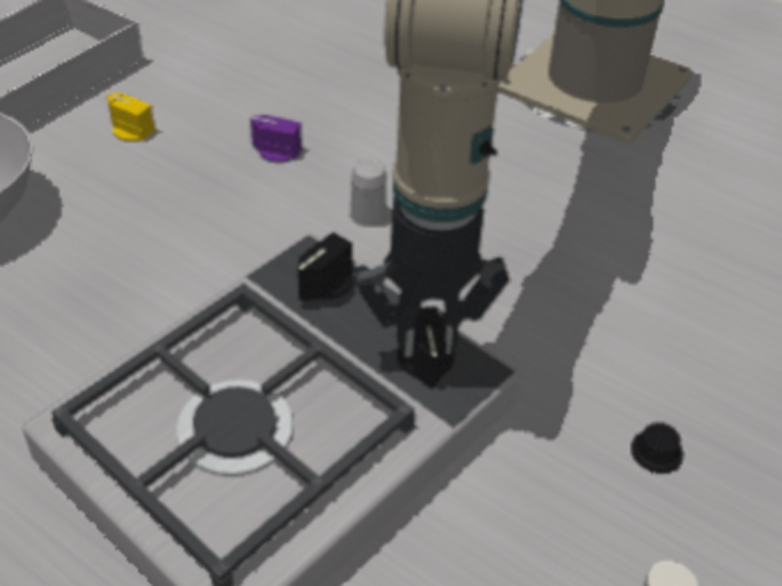

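The scene view shows the knob seated on the stem at (430,345). The dial at (658,447), shaker (369,190), yellow (131,117) and purple (276,137) all look untouched. I'll hand it in while still pressing.

```bash
python3 -c "
from cell import *
print(finish_job())"
```

```text
the job is handed in; nothing more can be done
None
```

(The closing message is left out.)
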